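# Put the dressing-table things in their fitted trays

## Task

Tidy the dresser top: put the large jar in the large round coaster, the small jar in the small round coaster and the glasses case in the shorter, wider oblong tray, and lift the bracelet bar straight up out of the two brackets of its stand and lay it in the long narrow tray, in any order, each sitting flat on the floor of its holder inside the rim. Keep the jars and the case upright and the bar level all the way, set each down gently rather than letting it fall, and leave the perfume bottle in the middle undisturbed.

Things in the scene. Friction and masses are not known exactly. Their poses are not given: they have to be found in the camera images.
- large_jar: The larger of two white ceramic jars with flat brown wooden lids: a plain upright cylinder 64 mm in diameter and 56 mm high (the lid, fixed, is the top 12 mm and 60 mm wide), about 0.25 kg. Origin at the centre of its underside, z up.
- small_jar: The smaller white ceramic jar with a flat brown wooden lid: an upright cylinder 44 mm in diameter and 56 mm high (the lid, fixed, is the top 12 mm and 40 mm wide), about 0.12 kg. Origin at the centre of its underside, z up.
- glasses_case: A closed dark-brown leather glasses case, a rigid rounded block 120 mm long (its x), 46 mm wide (its y) and 42 mm high, about 0.12 kg. Origin at the centre of its underside, z up.
- bracelet_bar: Straight wooden bracelet bar, 200 mm long (its x), 24 mm wide (its y), 26 mm high, with a grey sleeve on its middle 110 mm; about 0.11 kg, balanced at its middle. Origin at the centre of its underside, z up. At the start it lies level in the stand's two U brackets, underside 50 mm above the dresser top.
- bar_stand: Dark wooden stand holding the bar at the start; fixed. Base 170 mm (its x) by 70 (y) by 12. Two open-topped U brackets at x = -70 and +70 mm, each 12 mm thick (x), 46 wide (y), slot 30 wide, slot floor 50 mm and cheek tops 68 mm above the dresser top. Between the brackets the bar is free. Origin at the centre of the underside, z up.
- large_coaster: The larger round coaster, a shallow dish 96 mm across outside and 84 mm across inside. Pale wood with a cork-coloured floor 3 mm above the dresser top; its rim, 6 mm thick, rises 8 mm above the dresser top (5 mm above the floor). Fixed to the dresser. Origin at the centre of its underside, z up.
- small_coaster: The smaller round coaster, a shallow dish 74 mm across outside and 62 mm across inside. Pale wood with a cork-coloured floor 3 mm above the dresser top; its rim, 6 mm thick, rises 8 mm above the dresser top (5 mm above the floor). Fixed to the dresser. Origin at the centre of its underside, z up.
- case_tray: The shorter, wider of two oblong trays: inside 142 mm (its x) by 66 mm (its y), outside 154 by 78 mm. Pale wood with a cork-coloured floor 3 mm above the dresser top; its rim, 6 mm thick, rises 8 mm above the dresser top (5 mm above the floor). Fixed to the dresser. Origin at the centre of its underside, z up.
- bar_tray: The long narrow tray: inside 222 mm (its x) by 46 mm (its y), outside 234 by 58 mm. Pale wood with a cork-coloured floor 3 mm above the dresser top; its rim, 6 mm thick, rises 8 mm above the dresser top (5 mm above the floor). Fixed to the dresser. Origin at the centre of its underside, z up.
- perfume_bottle: A round glass perfume bottle with a brass cap, loose, 38 mm in diameter and 70 mm high, standing in the middle among the things. It is to be left where it is. Origin at the centre of its underside, z up.
Mind the look-alikes: they are no part of the job. Of the things like the glasses_case, leave any that is red; of the rest the smaller one is meant.

How it is judged:
At the end, for the whole second after the job is handed in: Centres: large jar within 13 mm of the large coaster, small jar 12 mm of the small one, case 17 mm of the oblong tray (0.25 rad lengthwise), bar 18 mm of the long tray (0.15 rad); each upright within 0.08 rad, underside under 6 mm above the holder's underside, at rest (horizontal distance between large_jar and large_coaster below 0.013 m and z of large_jar in the frame of large_coaster below 0.006 m and angle between each of large_jar, small_jar, glasses_case, bracelet_bar's own z axis and vertical below 0.08 rad and linear speed of each of large_jar, small_jar, glasses_case, bracelet_bar below 0.02 m/s and angular speed of each of large_jar, small_jar, glasses_case, bracelet_bar below 0.1 rad/s and horizontal distance between small_jar and small_coaster below 0.012 m and z of small_jar in the frame of small_coaster below 0.006 m and horizontal distance between glasses_case and case_tray below 0.017 m and z of glasses_case in the frame of case_tray below 0.006 m and angle between the x axis of glasses_case and the x axis of case_tray, either way round below 0.25 rad and horizontal distance between bracelet_bar and bar_tray below 0.018 m and z of bracelet_bar in the frame of bar_tray below 0.006 m and angle between the x axis of bracelet_bar and the x axis of bar_tray, either way round below 0.15 rad); the robot touches nothing.
It fails at once if a jar, the case or the bar is tilted more than 0.5 rad from upright (angle between any of large_jar, small_jar, glasses_case, bracelet_bar's own z axis and vertical above 0.5 rad).
It fails at once if the bar is more than 0.35 rad from level along its length (angle between bracelet_bar's own x axis and vertical below 1.22 rad or angle between bracelet_bar's own x axis and vertical above 1.92 rad).
It fails at once if a thing falls: it moves faster than 0.6 m/s within 25 mm of the dresser top ((height (world z) of large_jar below 0.025 m and linear speed of large_jar above 0.6 m/s) or (height (world z) of small_jar below 0.025 m and linear speed of small_jar above 0.6 m/s) or (height (world z) of glasses_case below 0.025 m and linear speed of glasses_case above 0.6 m/s) or (height (world z) of bracelet_bar below 0.025 m and linear speed of bracelet_bar above 0.6 m/s)).
It fails at once if the perfume bottle is moved by more than 20 mm or tipped by more than 0.3 rad (distance of perfume_bottle from where it was at the start of the episode above 0.02 m or angle between perfume_bottle's own z axis and vertical above 0.3 rad).
It also fails if it takes over 122 s, if anything falls off the work surface, if the arm or the gripper's body presses on something with over 40 N, if the wrist force passes 120 N, or if a joint passes its speed limit or range.

## Robot

A 6-joint arm with a two-finger parallel gripper is mounted at the origin on the work surface. World frame = base frame: x ahead of the robot, y to its left, z up, the work surface at z = 0. Lengths are in m, angles in rad, forces in N, time in s.
With the tool pointing down it reaches from about 0.25 to 0.775 m from the base axis. Payload 4 kg.
Tool frame: the origin (TCP) lies midway between the tips of the shut fingers; the grasp point (between the pads) lies 19 mm behind it (robot.hold_point_z is the distance from the TCP to the grasp point, in m); z points along the fingers, y is the line along which they close (so a half turn about z gives the same grasp; the last joint's range is limited). The gripper opens to 94 mm and grips with 3 to 60 N. Pads are 16 mm wide; open, the fingers measure 119 mm over their backs; the gripper's body (75 mm by 177 mm) begins 78 mm behind the grasp point.
Start: joints at [1.172, 0.087, 1.371, -0, 1.684, -0.103], TCP at [0.16, 0.526, 0.206] pointing down, gripper open.
Joint ranges: [-3.1, 3.1], [-0.76, 2.03], [0.27, 2.55], [-1.08, 4.22], [0.17, 2.65], [-2.57, 2.57]. Speed limits (rad/s): [2.79, 2.79, 3.14, 3.14, 3.14, 3.14].

## Interface

Orientations are given as [roll, pitch, yaw] about the fixed x, y, z axes, in that order (R = Rz(yaw) Ry(pitch) Rx(roll)).
In Python, from bench import readout, imaging, robot gives the robot as it stands.
- The arm moves only by the tool carry_out, never from a script. Its argument "motion" is text: rows parted by semicolons, each of 7 numbers parted by spaces: the shift along the tool's x, y, z each as a share of 200 mm, from -1 to 1, then the turn, a rotation vector about the tool's x, y, z each as a share of 120 degrees, from -1 to 1, then the opening, from 0 (shut) to 1 (fully open). A call has 1 to 12 rows; each row shifts and turns the commanded pose from where the row before left it, along the tool's axes as they then stand; what a row does not reach is not made up. A row lasts 1/8 s, in which the tool goes at most 62.5 mm and 10.7 degrees, less where a joint would pass 70% of its speed; a pose out of reach is approached as far as the arm can. A call with a number of a shift or a turn outside -1 to 1 is refused whole. A call with a gripper value outside its range is refused whole. The fingers move at their own pace and stop on an object; the grip force is fixed at half the most. Time passes only in rows, so rows that do not move let the fingers close. It gives the time, the measured TCP pose, the force, the opening and the grip force at its end, in the units of the state.
- readout.get_obs(): the state, without advancing time (a new reading comes with each control period).
- imaging.snapshot(name): name is "scene" or "side" or "wrist"; returns a dict with "pixels" (420x560x3 uint8, red, green, blue), "fx", "fy", "cx", "cy" (pixels), "R" (3x3) and "t" (3): a world point X has camera coordinates R X + t. Camera axes: x right, y down, z forward; pixel columns grow to the right and rows downward; lengths in m; the calibration is good to about 2 mm. A picture is of the moment at which its call begins. There is no depth.
- robot.close_job(): hands the job in; it is judged then, once.
The state is a dict: "time": time; "joint_positions": joint angles; "qvel": joint speeds; "joint_torque": joint torques, N m; "tool_pos": TCP position; "ee_rot": TCP orientation; "wrist_force": force on the tool from outside, world axes, zero at the start; "wrist_torque": the same for the moment, N m; "width": finger opening in m; "finger_force": force on a finger pad.
Only numpy, scipy, OpenCV 4.12 (cv2) and the standard library are available. Lean on these libraries where they do the work, as an engineer would, in place of code of your own. Each camera call takes 0.05 s, during which the arm holds its last target. There are 200 camera calls.

## Working session

There is one attempt and no reset: what is moved stays moved. The work goes in short steps, Python scripts to look and compute and a tool call to move; the robot and the scene stay as the last step left them, time stands still between calls to the robot, and variables do not carry over. Pictures are saved under pics/ and viewed, at most 14 in all, crops included, and the job is handed in when it is done.

Besides the shell and the picture viewer there is one more tool, called after "Request:" as a command line: name --argument value ..., lists and objects as JSON in quotes. carry_out: Moves the arm, as the interface text tells. Its arguments: {"type":"object","properties":{"motion":{"type":"string"}},"required":["motion"]}

```bash
mkdir -p pics; ls; cat > h.py <<'E'
import numpy as np, cv2
from bench import readout, imaging, robot
def snap(n,f=None):
    s=imaging.snapshot(n)
    if f: cv2.imwrite('pics/'+f,s['pixels'][:,:,::-1])
    return s
def ray(s,u,v,z):
    R=np.array(s['R']);t=np.array(s['t'])
    c=-R.T@t; d=R.T@np.array([(u-s['cx'])/s['fx'],(v-s['cy'])/s['fy'],1])
    return c+d*(z-c[2])/d[2]
def proj(s,X):
    p=np.array(s['R'])@np.array(X)+np.array(s['t']); return s['fx']*p[0]/p[2]+s['cx'],s['fy']*p[1]/p[2]+s['cy']
E
python3 - <<'E'
from h import *
for n in('scene','side','wrist'):
    s=snap(n,n+'0.png'); R=np.array(s['R']); print(n,(-R.T@np.array(s['t'])).round(3),R.round(2).tolist(),s['fx'])
print(readout.get_obs())
E
```

```text
pics
scene [ 1.381 -0.31   1.297] [[0.26, 0.97, -0.0], [0.77, -0.2, -0.6], [-0.58, 0.15, -0.8]] 529.004807212798
side [0.43  0.595 0.838] [[-1.0, -0.06, 0.02], [-0.06, 0.76, -0.65], [0.03, -0.65, -0.76]] 416.17236908870325
wrist [0.093 0.546 0.382] [[0.29, 0.96, -0.0], [0.93, -0.28, 0.24], [0.23, -0.07, -0.97]] 333.8357104972398
{'time': 0.15, 'joint_positions': array([ 1.17189991e+00,  8.78014785e-02,  1.37185365e+00,  1.46486012e-05,
        1.68358397e+00, -1.03101016e-01]), 'qvel': array([-1.01325913e-03, -2.15029560e-03, -4.65385437e-03,  2.05090085e-03,
        4.46204741e-05,  2.21680831e-04]), 'joint_torque': array([ 1.93440464e-03, -3.40645623e+01, -3.02792144e+01,  7.18266377e-02,
        3.05593677e-02, -1.19033734e-04]), 'tool_pos': array([0.16017042, 0.5257459 , 0.20459128]), 'ee_rot': array([-3.13995646e+00, -1.83929447e-04,  2.84579874e+00]), 'wrist_force': array([ 0.38439301, -0.22007545, -1.11014881]), 'wrist_torque': array([ 0.02337983, -0.00578864, -0.00179521]), 'finger_force': 0.0, 'width': 0.09403664866784804}
```

View pics/scene0.png

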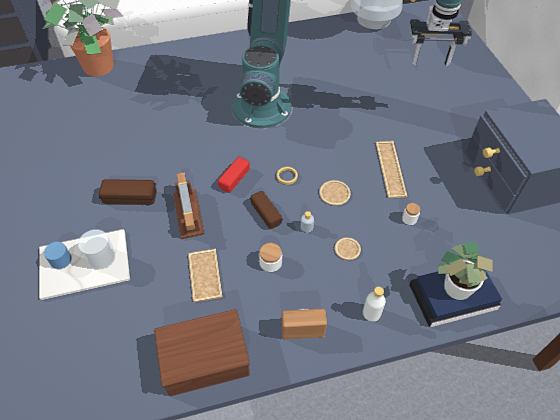

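View pics/side0.png

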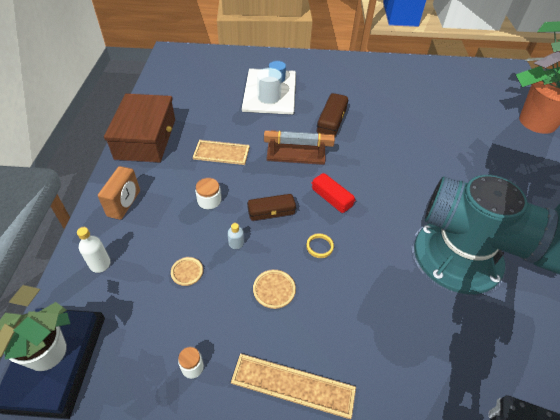

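Candidates (scene view):
- Cases: red (234,174), small brown (266,209), large brown (128,192). I choose the small brown.
- Jars: large (271,257), small (411,214). The white bottle at (374,304) and the mug are not jars.
- Coasters: large (335,193), small (347,248). The yellow ring at (287,175) is not one.
- Trays: case (205,275), bar (391,169).
- Bar: (187,205).

```bash
cat > m.py <<'E'
from h import *
# name: z, scene seed, side seed, colour kind
T={'LJ':(.05,(271,251),(207,186),'o'),'SJ':(.05,(412,209),(189,355),'o'),'CASE':(.021,(266,210),(272,207),'d'),
'LC':(.004,(335,193),(274,289),'o'),'SC':(.004,(347,248),(187,271),'o'),'CT':(.004,(205,275),(221,153),'o'),'BT':(.004,(391,169),(293,385),'o'),
'SLV':(.063,(185,197),(299,139),'g')}
def mask(im,k):
    a=im.astype(int);d=a[:,:,0]-a[:,:,2]
    if k=='o': m=d>35
    elif k=='d': m=d>3
    else: m=(abs(d)<45)&(a.sum(2)>330)
    return m.astype(np.uint8)
def meas(names=T,verbose=True):
    out={}
    for v,i in(('scene',1),('side',2)):
        s=snap(v);im=s['pixels']; vis=im[:,:,::-1].copy()
        for n in names:
            z,k=T[n][0],T[n][3]; m=mask(im,k); c=T[n][i]
            N,L,st,_=cv2.connectedComponentsWithStats(m,connectivity=4)
            ys,xs=np.nonzero(m); j=np.argmin((xs-c[0])**2+(ys-c[1])**2); l=L[ys[j],xs[j]]
            cn=max(cv2.findContours((L==l).astype(np.uint8),0,1)[0],key=cv2.contourArea)
            P=np.array([ray(s,*p[0],z)[:2] for p in cv2.convexHull(cn)],np.float32)
            mm=cv2.moments(cv2.convexHull(P*1000)); ctr=np.array([mm['m10'],mm['m01']])/mm['m00']
            r=cv2.minAreaRect(P*1000); b=cv2.boxPoints(r); e=b[1]-b[0],b[2]-b[1]; e=max(e,key=np.linalg.norm)
            print(v,n,ctr.round(1),'rect',np.round(r[0],1),np.round(r[1],1),'ang',round(np.degrees(np.arctan2(e[1],e[0]))%180,1),st[l][4])
            cv2.drawContours(vis,[cn],-1,(0,255,0),1); out[v,n]=ctr
        cv2.imwrite(f'pics/m_{v}.png',vis)
    return out
E
python3 - <<'E'
from m import *
meas()
a=cv2.imread('pics/m_scene.png')[120:320,80:440];b=cv2.imread('pics/m_side.png')[60:420,70:370]
a=cv2.resize(a,(792,440),interpolation=2); cv2.imwrite('pics/a.png',a)
b=cv2.resize(b,None,fx=1.6,fy=1.6);cv2.imwrite('pics/b.png',b)
for v,uv in(('scene',(308,213)),('side',(236,229))): print('cap',ray(snap(v),*uv,.065))
E
```

```text
scene LJ [ 625.3 -128.4] rect [ 625.1 -128.6] [60.9 58.4] ang 75.1 333
scene SJ [588.  312.7] rect [587.8 313.2] [39.9 40.2] ang 165.1 137
scene CASE [457.8 -99.7] rect [ 457.6 -100.1] [139.5  54.9] ang 16.2 643
scene LC [437.1 126.8] rect [435.8 127. ] [96.2 95.5] ang 75.1 611
scene SC [642.5  96.5] rect [643.   96.7] [72.7 71.3] ang 75.1 459
scene CT [ 620.8 -317. ] rect [ 620.9 -317.1] [ 79.4 157.7] ang 176.0 1422
scene BT [388.3 333.7] rect [388.6 333.5] [ 60.5 239.7] ang 167.9 1051
scene SLV [ 385. -327.] rect [ 385.5 -327.1] [ 25.8 107.9] ang 179.6 255
side LJ [ 629.6 -132.2] rect [ 629.5 -131.8] [56.9 65. ] ang 98.4 360
side SJ [591.3 309.3] rect [591.4 309.3] [40.  39.9] ang 4.1 376
side CASE [ 460.1 -103.4] rect [ 459.7 -103.4] [124.5  71.6] ang 15.9 985
side LC [439.7 123.8] rect [439.4 124.6] [95.1 96.4] ang 94.3 1308
side SC [644.8  93.1] rect [644.9  93.3] [71.7 76.4] ang 99.8 729
side CT [ 623.3 -319. ] rect [ 623.5 -319.1] [ 87.  156.5] ang 175.6 1052
side BT [390.8 330.6] rect [390.7 330.6] [ 60.8 234.9] ang 168.1 3980
side SLV [ 391.8 -309.6] rect [ 301.9 -241.6] [1187.5 1259.8] ang 179.8 76695
cap [0.53494491 0.00799369 0.065     ]
cap [0.53636747 0.0100197  0.065     ]
```

View pics/a.png

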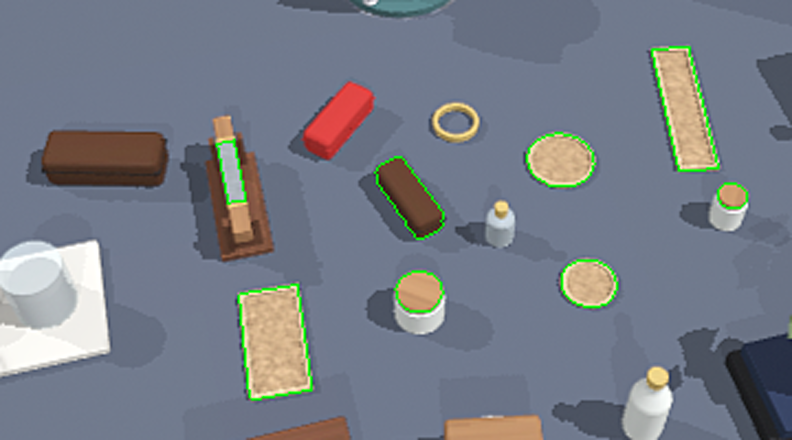

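View pics/b.png

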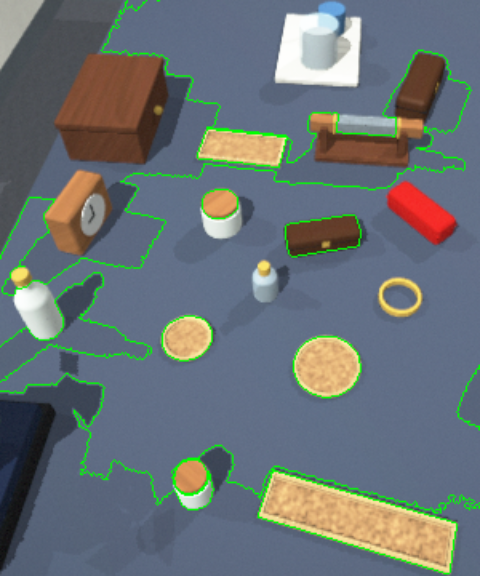

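Both views show all eight target outlines fitted tightly, except the sleeve in the side view, where I use the scene view. The small brown case (crop 410,198) is clearly the smaller of the two brown ones. I'll set up a planner, check how close the plant and cabinet are, and make the first move.

```bash
cat > p.py <<'E'
from h import *
import sys
def plan(x,y,z,yaw):
    o=readout.get_obs();p=o['tool_pos'];w=o['ee_rot'][2]
    t=np.radians(yaw);dy=(np.degrees(w-t)+180)%360-180
    d=np.array([x,y,z])/1000-p; f=lambda w:np.round([(d[0]*np.cos(w)+d[1]*np.sin(w))/.2,(d[0]*np.sin(w)-d[1]*np.cos(w))/.2,-d[2]/.2],3)
    print('t',round(o['time'],2),'p',p.round(4),'yaw',np.degrees(w).round(2),'rp',o['ee_rot'][:2].round(3),'turn share',round(dy/120,4),'shift now-axes',f(w),'after-turn axes',f(t))
if __name__=='__main__': plan(*map(float,sys.argv[1:]))
E
python3 p.py 590 311 205 180
python3 - <<'E'
from h import *
s=snap('scene')
for n,u,v,z in(('leafL',442,265,.15),('leafTop',465,245,.18),('knob',490,153,.08),('boxfar',240,314,.08),('bottlecap',379,292,.1)):print(n,ray(s,u,v,z).round(3))
E
```

```text
t 0.35 p [0.1603 0.526  0.2052] yaw 163.05 rp [-3.141 -0.   ] turn share -0.1412 shift now-axes [-2.369e+00 -4.020e-01  1.000e-03] after-turn axes [-2.149e+00 -1.075e+00  1.000e-03]
leafL [0.834 0.263 0.15 ]
leafTop [0.81  0.329 0.18 ]
knob [0.47  0.619 0.08 ]
boxfar [ 0.8   -0.251  0.08 ]
bottlecap [0.841 0.1   0.1  ]
```

Request:
carry_out --motion "0 0 0 0 0 -0.071 1; 0 0 0 0 0 -0.071 1; -0.24 -0.12 0 0 0 0 1; -0.24 -0.12 0 0 0 0 1; -0.24 -0.12 0 0 0 0 1; -0.24 -0.12 0 0 0 0 1; -0.24 -0.12 0 0 0 0 1"

```text
time: 1.27
tool_pos: [0.402, 0.4056, 0.2057]
ee_rot: [3.141, 0.0, -3.14]
wrist_force: [0.7, -0.7, 0.5]
width: 0.094
finger_force: 0.0
```

Request:
carry_out --motion "-0.235 -0.12 0 0 0 0 1; -0.235 -0.12 0 0 0 0 1; -0.235 -0.12 0 0 0 0 1; -0.235 -0.11 0 0 0 0 1; 0 0 0.25 0 0 0 1; 0 0 0.2 0 0 0 1; 0 0 0 0 0 0 1; 0 0 0 0 0 0 1"

```text
time: 2.28
tool_pos: [0.5895, 0.3133, 0.1175]
ee_rot: [3.141, 0.002, -3.14]
wrist_force: [-0.0, 0.6, 0.3]
width: 0.0941
finger_force: 0.0
```

```bash
python3 p.py 590 311 14 180; python3 - <<'E'
from h import *
s=snap('wrist','w1.png'); print(proj(s,(.59,.311,.056)))
E
```

```text
t 2.27 p [0.5895 0.3133 0.1175] yaw -179.89 rp [3.141e+00 2.000e-03] turn share 0.0009 shift now-axes [-0.003 -0.012  0.517] after-turn axes [-0.003 -0.011  0.517]
(np.float64(276.0749670215927), np.float64(224.75529665803333))
```

View pics/w1.png

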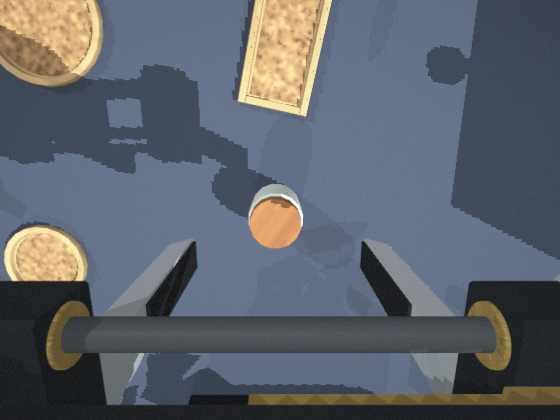

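The wrist view shows the small jar's lid at (275,222), against a predicted (276,225), so the alignment is good. Next I descend and grip.

Request:
carry_out --motion "0 -0.01 0.12 0 0 0 1; 0 0 0.12 0 0 0 1; 0 0 0.12 0 0 0 1; 0 0 0.12 0 0 0 1; 0 0 0.035 0 0 0 1; 0 0 0 0 0 0 0; 0 0 0 0 0 0 0; 0 0 0 0 0 0 0; 0 0 0 0 0 0 0; 0 0 0 0 0 0 0; 0 0 0 0 0 0 0; 0 0 0 0 0 0 0"

```text
time: 3.82
tool_pos: [0.5887, 0.3109, 0.0126]
ee_rot: [3.141, 0.0, -3.14]
wrist_force: [-0.5, 1.2, 1.2]
width: 0.0436
finger_force: 30.0
```

```bash
python3 p.py 644 95 14 180
```

```text
t 3.83 p [0.5887 0.3109 0.0126] yaw -179.91 rp [3.141 0.   ] turn share 0.0008 shift now-axes [-0.275 -1.08  -0.007] after-turn axes [-0.276 -1.079 -0.007]
```

Request:
carry_out --motion "0 0 -0.1 0 0 0 0; 0 0 -0.2 0 0 0 0; -0.045 -0.18 0 0 0 0 0; -0.045 -0.18 0 0 0 0 0; -0.045 -0.18 0 0 0 0 0; -0.045 -0.18 0 0 0 0 0; -0.045 -0.18 0 0 0 0 0; -0.045 -0.18 0 0 0 0 0; 0 0 0.1 0 0 0 0; 0 0 0.1 0 0 0 0; 0 0 0 0 0 0 0; 0 0 0 0 0 0 0"

```text
time: 5.32
tool_pos: [0.6427, 0.096, 0.0323]
ee_rot: [3.141, -0.001, -3.138]
wrist_force: [-0.4, -0.7, -1.3]
width: 0.0436
finger_force: 30.0
```

```bash
python3 p.py 643.5 95 15.6 180; python3 - <<'E'
from h import *
s=snap('wrist','w2.png')
E
```

```text
t 5.33 p [0.6427 0.096  0.0323] yaw -179.82 rp [ 3.141e+00 -1.000e-03] turn share 0.0015 shift now-axes [-0.004 -0.005  0.083] after-turn axes [-0.004 -0.005  0.083]
```

View pics/w2.png

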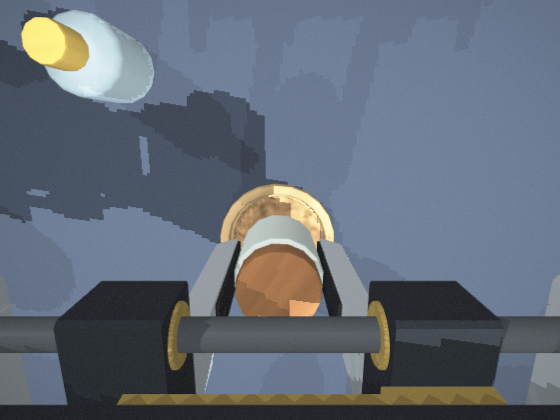

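The small jar, at (279,260) in the wrist view, is centred over its coaster, and the perfume bottle is well clear. I'll lower it and release.

Request:
carry_out --motion "0 0 0.04 0 0 0 0; 0 0 0.025 0 0 0 0; 0 0 0.013 0 0 0 0; 0 0 0 0 0 0 0; 0 0 0 0 0 0 0.6; 0 0 0 0 0 0 0.8; 0 0 0 0 0 0 1; 0 0 0 0 0 0 1; 0 0 -0.15 0 0 0 1; 0 0 -0.25 0 0 0 1; 0 0 -0.25 0 0 0 1"

```text
time: 6.75
tool_pos: [0.6427, 0.0949, 0.1479]
ee_rot: [3.142, -0.001, -3.14]
wrist_force: [1.4, 0.3, -0.2]
width: 0.094
finger_force: 0.0
```

```bash
python3 p.py 627.4 -130.3 14 180
```

```text
t 6.75 p [0.6427 0.0949 0.1479] yaw -179.91 rp [ 3.142e+00 -1.000e-03] turn share 0.0008 shift now-axes [ 0.078 -1.126  0.669] after-turn axes [ 0.076 -1.126  0.669]
```

Request:
carry_out --motion "0.013 -0.188 0 0 0 0 1; 0.013 -0.188 0 0 0 0 1; 0.013 -0.188 0 0 0 0 1; 0.013 -0.188 0 0 0 0 1; 0.013 -0.188 0 0 0 0 1; 0.013 -0.188 0 0 0 0 1; 0 0 0.15 0 0 0 1; 0 0 0.1 0 0 0 1; 0 0 0 0 0 0 1; 0 0 0 0 0 0 1"

```text
time: 8.0
tool_pos: [0.6283, -0.1302, 0.0976]
ee_rot: [-3.141, 0.001, -3.139]
wrist_force: [0.3, 0.5, 0.4]
width: 0.0942
finger_force: 0.0
```

```bash
python3 p.py 627.4 -130.3 14 180; python3 - <<'E'
from h import *
s=snap('wrist','w3.png'); print(proj(s,(.6274,-.1303,.056)))
im=s['pixels'].astype(int); m=((im[:,:,0]-im[:,:,2])>40).astype(np.uint8); m[300:]=0
for st,c in list(zip(*cv2.connectedComponentsWithStats(m)[2:]))[1:]:
    if st[4]>300: print(st,c.round(1))
E
```

```text
t 8.0 p [ 0.6283 -0.1302  0.0976] yaw -179.85 rp [-3.141e+00  1.000e-03] turn share 0.0012 shift now-axes [ 0.004 -0.     0.418] after-turn axes [ 0.004 -0.     0.418]
(np.float64(279.21482580343974), np.float64(231.10586377972803))
[  0   0  54  27 991] [28.3 14.6]
[ 302    0   75   71 4095] [340.2  31. ]
[ 477   81   45   32 1142] [499.2  96.8]
[    0   107   110   187 16856] [ 54.8 196. ]
[ 237  187   86   84 5533] [279.3 228.9]
[ 497  189   63   83 2281] [523.8 228. ]
```

Lid at (279,229), predicted (279,231): aligned. I'll descend and grip.

Request:
carry_out --motion "0 0 0.12 0 0 0 1; 0 0 0.12 0 0 0 1; 0 0 0.12 0 0 0 1; 0 0 0.055 0 0 0 1; 0 0 0 0 0 0 0; 0 0 0 0 0 0 0; 0 0 0 0 0 0 0; 0 0 0 0 0 0 0; 0 0 0 0 0 0 0; 0 0 -0.1 0 0 0 0; 0 0 -0.3 0 0 0 0; 0 0 -0.1 0 0 0 0"

```text
time: 9.55
tool_pos: [0.63, -0.1317, 0.1191]
ee_rot: [-3.139, 0.008, -3.14]
wrist_force: [1.2, 0.7, -2.1]
width: 0.0631
finger_force: 30.0
```

```bash
python3 p.py 438.5 125.3 100 180
```

```text
t 9.55 p [ 0.63   -0.1317  0.1191] yaw -179.92 rp [-3.139  0.008] turn share 0.0007 shift now-axes [0.956 1.287 0.095] after-turn axes [0.958 1.285 0.095]
```

Request:
carry_out --motion "0.119 0.161 0 0 0 0 0; 0.119 0.161 0 0 0 0 0; 0.119 0.161 0 0 0 0 0; 0.119 0.161 0 0 0 0 0; 0.119 0.161 0 0 0 0 0; 0.119 0.161 0 0 0 0 0; 0.119 0.161 0 0 0 0 0; 0.119 0.161 0 0 0 0 0; 0 0 0.2 0 0 0 0; 0 0 0.15 0 0 0 0; 0 0 0 0 0 0 0; 0 0 0 0 0 0 0"

```text
time: 11.05
tool_pos: [0.4376, 0.1265, 0.0447]
ee_rot: [3.141, 0.001, -3.14]
wrist_force: [-0.4, -0.3, -1.9]
width: 0.0632
finger_force: 30.0
```

```bash
python3 p.py 438.5 125.3 17.5 180; python3 - <<'E'
from h import *
s=snap('wrist','w4.png')
E
```

```text
t 11.05 p [0.4376 0.1265 0.0447] yaw -179.92 rp [3.141e+00 1.000e-03] turn share 0.0006 shift now-axes [-0.004 -0.006  0.136] after-turn axes [-0.004 -0.006  0.136]
```

View pics/w4.png

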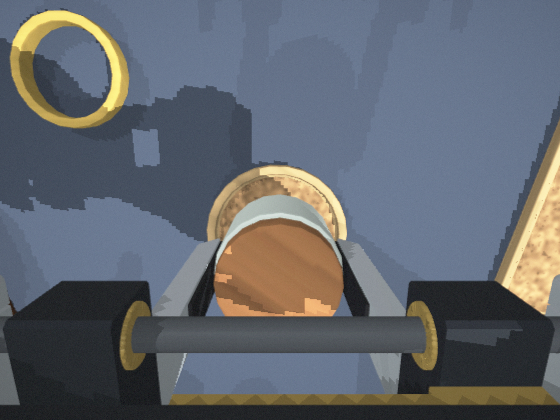

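The large jar, at (279,265), is centred above the large coaster. I'll lower it and release.

Request:
carry_out --motion "0 -0.005 0.08 0 0 0 0; 0 0 0.035 0 0 0 0; 0 0 0.013 0 0 0 0; 0 0 0.006 0 0 0 0; 0 0 0 0 0 0 0; 0 0 0 0 0 0 0.75; 0 0 0 0 0 0 0.9; 0 0 0 0 0 0 1; 0 0 0 0 0 0 1; 0 0 -0.15 0 0 0 1; 0 0 -0.25 0 0 0 1; 0 0 -0.25 0 0 0 1"

```text
time: 12.6
tool_pos: [0.4366, 0.1255, 0.1481]
ee_rot: [-3.142, -0.001, -3.14]
wrist_force: [0.6, 0.8, 0.2]
width: 0.0937
finger_force: 0.0
```

```bash
python3 p.py 459 -101.5 13 196
```

```text
t 12.6 p [0.4366 0.1255 0.1481] yaw -179.91 rp [-3.142e+00 -1.000e-03] turn share -0.1326 shift now-axes [-0.11  -1.135  0.675] after-turn axes [ 0.205 -1.122  0.675]
```

Request:
carry_out --motion "-0.018 -0.189 0 0 0 0 1; -0.018 -0.189 0 0 0 0 1; -0.018 -0.189 0 0 0 0 1; -0.018 -0.189 0 0 0 0 1; -0.018 -0.189 0 0 0 0 1; -0.018 -0.189 0 0 0 0 1; 0 0 0 0 0 -0.066 1; 0 0 0 0 0 -0.066 1; 0 0 0.2 0 0 0 1; 0 0 0 0 0 0 1; 0 0 0 0 0 0 1"

```text
time: 13.98
tool_pos: [0.4593, -0.1013, 0.1079]
ee_rot: [-3.141, 0.001, -2.863]
wrist_force: [-0.7, -1.3, 1.2]
width: 0.0943
finger_force: 0.0
```

```bash
python3 p.py 459 -101.5 13 196; python3 - <<'E'
from h import *
s=snap('wrist','w5.png'); a=np.radians(16)
for k in(-60,60):print(proj(s,(.459+k/1e3*np.cos(a),-.1015+k/1e3*np.sin(a),.042)))
E
```

```text
t 13.97 p [ 0.4593 -0.1013  0.1079] yaw -164.06 rp [-3.141e+00  1.000e-03] turn share -0.0005 shift now-axes [ 0.002 -0.001  0.474] after-turn axes [ 0.002 -0.001  0.474]
(np.float64(278.8653636518558), np.float64(141.5918193995097))
(np.float64(279.28401350901), np.float64(294.03071765832686))
```

View pics/w5.png

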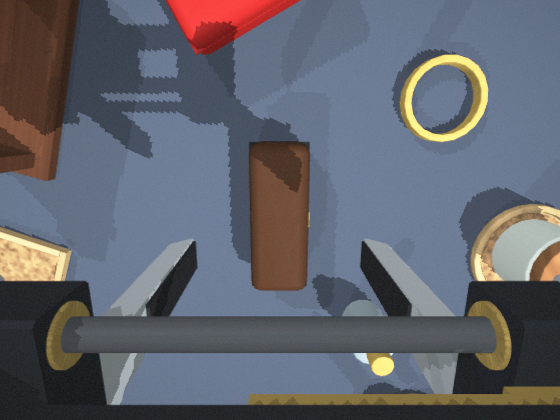

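The case at (279,216) is aligned with the fingers (ends 141/290, predicted 142/294). The perfume bottle is clear of the finger plane.

Request:
carry_out --motion "0 0 0.14 0 0 0 1; 0 0 0.14 0 0 0 1; 0 0 0.14 0 0 0 1; 0 0 0.053 0 0 0 1; 0 0 0 0 0 0 0; 0 0 0 0 0 0 0; 0 0 0 0 0 0 0; 0 0 0 0 0 0 0; 0 0 0 0 0 0 0; 0 0 0 0 0 0 0; 0 0 -0.1 0 0 0 0; 0 0 -0.3 0 0 0 0"

```text
time: 15.52
tool_pos: [0.4556, -0.1001, 0.0892]
ee_rot: [3.136, -0.008, -2.864]
wrist_force: [1.0, -0.4, -1.5]
width: 0.0458
finger_force: 30.0
```

Request:
carry_out --motion "0 0 0 0 0 0 0; 0 0 0 0 0 0 0"

```text
time: 15.78
tool_pos: [0.4585, -0.101, 0.0918]
ee_rot: [3.141, -0.001, -2.864]
wrist_force: [-0.2, 0.6, -2.5]
width: 0.0457
finger_force: 30.0
```

```bash
python3 p.py 622 -318 93 175.8
```

```text
t 15.78 p [ 0.4585 -0.101   0.0918] yaw -164.07 rp [ 3.141e+00 -1.000e-03] turn share 0.1678 shift now-axes [-0.488 -1.268 -0.006] after-turn axes [-0.895 -1.022 -0.006]
```

Request:
carry_out --motion "0 0 0 0 0 0.056 0; 0 0 0 0 0 0.056 0; 0 0 0 0 0 0.056 0; -0.128 -0.146 0 0 0 0 0; -0.128 -0.146 0 0 0 0 0; -0.128 -0.146 0 0 0 0 0; -0.128 -0.146 0 0 0 0 0; -0.128 -0.146 0 0 0 0 0; -0.128 -0.146 0 0 0 0 0; -0.128 -0.146 0 0 0 0 0; 0 0 0.2 0 0 0 0; 0 0 0 0 0 0 0"

```text
time: 17.27
tool_pos: [0.6185, -0.316, 0.0444]
ee_rot: [3.135, -0.013, 3.067]
wrist_force: [-0.6, 1.0, -1.1]
width: 0.0458
finger_force: 30.0
```

```bash
python3 p.py 622 -318 16 175.8; python3 - <<'E'
from h import *
s=snap('wrist','w6.png')
E
```

```text
t 17.27 p [ 0.6185 -0.316   0.0444] yaw 175.75 rp [ 3.135 -0.013] turn share -0.0004 shift now-axes [-0.018 -0.009  0.142] after-turn axes [-0.018 -0.009  0.142]
```

View pics/w6.png

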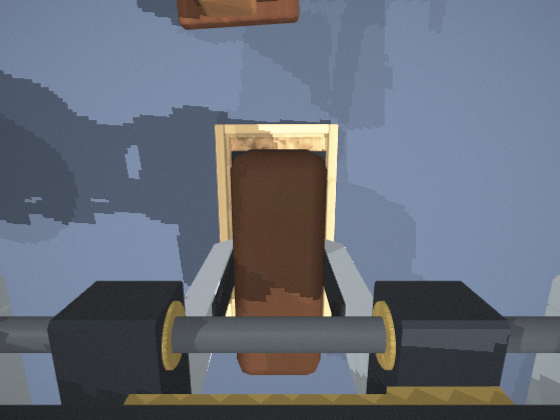

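The case (279,260) is centred and square over its tray. I'll let the arm settle and then lower.

Request:
carry_out --motion "0 0 0 0 0 0 0; 0 0 0 0 0 0 0; 0 0 0 0 0 0 0"

```text
time: 17.7
tool_pos: [0.6232, -0.3183, 0.0542]
ee_rot: [-3.14, 0.002, 3.068]
wrist_force: [0.5, -1.0, -1.3]
width: 0.0456
finger_force: 30.0
```

```bash
python3 p.py 622 -318 16 175.8
```

```text
t 17.7 p [ 0.6232 -0.3183  0.0542] yaw 175.79 rp [-3.14e+00  2.00e-03] turn share -0.0001 shift now-axes [0.006 0.001 0.191] after-turn axes [0.006 0.001 0.191]
```

Request:
carry_out --motion "0 0 0.1 0 0 0 0; 0 0 0.05 0 0 0 0; 0 0 0.02 0 0 0 0; 0 0 0.01 0 0 0 0; 0 0 0.005 0 0 0 0; 0 0 0 0 0 0 0; 0 0 0 0 0 0 0.6; 0 0 0 0 0 0 0.8; 0 0 0 0 0 0 0.8; 0 0 -0.15 0 0 0 0.8; 0 0 -0.3 0 0 0 0.8; 0 0 -0.2 0 0 0 0.8"

```text
time: 19.2
tool_pos: [0.6233, -0.3186, 0.1489]
ee_rot: [-3.14, 0.003, 3.068]
wrist_force: [0.7, 0.1, -0.0]
width: 0.0753
finger_force: 0.0
```

```bash
python3 p.py 386.4 -328.6 110 180;  python3 - <<'E'
from m import *
meas(['SLV'])
s=snap('side','side1.png'); im=cv2.imread('pics/side1.png'); cv2.imwrite('pics/c.png',cv2.resize(im[60:330,150:400],None,fx=2.2,fy=2.2,interpolation=2))
E
```

```text
t 19.2 p [ 0.6233 -0.3186  0.1489] yaw 175.77 rp [-3.14e+00  3.00e-03] turn share -0.0352 shift now-axes [ 1.178 -0.137  0.194] after-turn axes [ 1.184 -0.05   0.194]
scene SLV [nan nan] rect [ 395.  -342.2] [0. 0.] ang 0.0 1
side SLV [ 521.  -276.5] rect [ 529.  -208.4] [1255.5  812. ] ang 89.8 68447m.py:22: RuntimeWarning: invalid value encountered in divide
  mm=cv2.moments(cv2.convexHull(P*1000)); ctr=np.array([mm['m10'],mm['m01']])/mm['m00']
```

View pics/c.png

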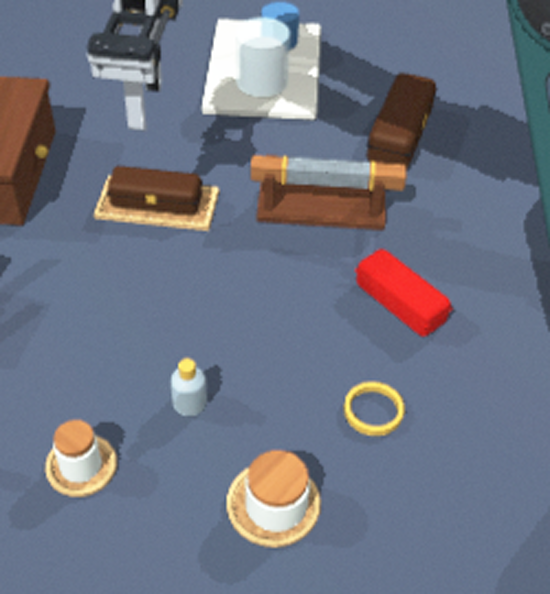

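Both jars and the case sit in their holders, and the bottle at (188,385) is undisturbed. Next is the bar, with the fingers partly closed because the larger case is close behind it.

Request:
carry_out --motion "0 0 0 0 0 -0.035 0.6; 0.169 -0.007 0 0 0 0 0.6; 0.169 -0.007 0 0 0 0 0.6; 0.169 -0.007 0 0 0 0 0.6; 0.169 -0.007 0 0 0 0 0.6; 0.169 -0.007 0 0 0 0 0.6; 0.169 -0.007 0 0 0 0 0.6; 0.169 -0.007 0 0 0 0 0.6; 0 0 0.1 0 0 0 0.6; 0 0 0 0 0 0 0.6; 0 0 0 0 0 0 0.6"

```text
time: 20.72
tool_pos: [0.3859, -0.3275, 0.1246]
ee_rot: [3.14, -0.001, 3.141]
wrist_force: [0.4, -0.4, -0.8]
width: 0.0562
finger_force: 0.0
```

```bash
python3 p.py 386.4 -328.6 57.5 180;  python3 - <<'E'
from h import *
s=snap('wrist','w7.png')
for k in(-100,-55,55,100):print(proj(s,(.3864+k/1e3,-.3286,.076)))
E
```

```text
t 20.73 p [ 0.3859 -0.3275  0.1246] yaw 179.99 rp [ 3.14e+00 -1.00e-03] turn share -0.0001 shift now-axes [-0.003 -0.005  0.335] after-turn axes [-0.003 -0.005  0.335]
(np.float64(277.251777292399), np.float64(80.04431361836222))
(np.float64(277.4541966217526), np.float64(151.6615492305054))
(np.float64(277.87435102943937), np.float64(300.31482905752443))
(np.float64(278.0213896088981), np.float64(352.33800600808576))
```

View pics/w7.png

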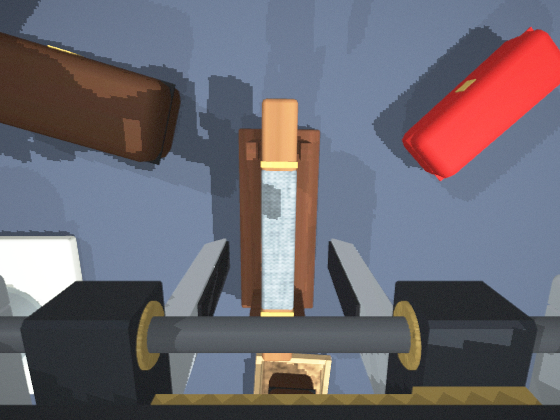

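```bash
python3 - <<'E'
from h import *
s=snap('wrist')
for v in(100,161,168,311,317):print(v,ray(s,279,v,.076).round(4))
s=snap('side') # pixels from crop /2.2 +(150,60)
for u,v in((252,158),(405,166),(284,158),(376,163)):print('side',ray(s,150+u/2.2,60+v/2.2,.076).round(4))
E
```

```text
100 [ 0.2989 -0.3278  0.076 ]
161 [ 0.3381 -0.3279  0.076 ]
168 [ 0.3428 -0.3279  0.076 ]
311 [ 0.4511 -0.3281  0.076 ]
317 [ 0.4562 -0.3281  0.076 ]
side [ 0.4953 -0.3331  0.076 ]
side [ 0.298  -0.3337  0.076 ]
side [ 0.4541 -0.3366  0.076 ]
side [ 0.3352 -0.3365  0.076 ]
```

The wrist view shows the sleeve bands at rows 161 and 317 and the bar end at row 100. That puts the bar's centre at x≈0.397, and the side view agrees. I'll shift by 11 mm, descend and grip.

Request:
carry_out --motion "-0.055 -0.002 0 0 0 0 0.6; 0 0 0.12 0 0 0 0.6; 0 0 0.12 0 0 0 0.6; 0 0 0.095 0 0 0 0.6; 0 0 0 0 0 0 0.6; 0 0 0 0 0 0 0; 0 0 0 0 0 0 0; 0 0 0 0 0 0 0; 0 0 0 0 0 0 0; 0 0 0 0 0 0 0"

```text
time: 22.12
tool_pos: [0.3973, -0.3285, 0.0591]
ee_rot: [-3.141, 0.001, 3.141]
wrist_force: [0.3, 0.3, 3.3]
width: 0.0239
finger_force: 30.0
```

```bash
python3 p.py 397 -328 57.5 180
```

```text
t 22.12 p [ 0.3973 -0.3285  0.0591] yaw 179.97 rp [-3.141e+00  1.000e-03] turn share -0.0002 shift now-axes [0.001 0.002 0.008] after-turn axes [0.001 0.002 0.008]
```

Request:
carry_out --motion "0 0 -0.03 0 0 0 0; 0 0 -0.07 0 0 0 0; 0 0 -0.12 0 0 0 0; 0 0 -0.14 0 0 0 0; 0 0 -0.14 0 0 0 0; 0 0 0 0 0 0 0; 0 0 0 0 0 0 0"

```text
time: 23.0
tool_pos: [0.3966, -0.328, 0.1576]
ee_rot: [3.141, -0.001, 3.141]
wrist_force: [0.2, 0.1, -2.0]
width: 0.024
finger_force: 30.0
```

```bash
python3 p.py 389.6 332.1 159 168; python3 - <<'E'
from h import *
s=snap('side','side2.png'); im=cv2.imread('pics/side2.png'); cv2.imwrite('pics/d.png',cv2.resize(im[60:240,180:400],None,fx=2.2,fy=2.2,interpolation=2))
E
```

```text
t 23.0 p [ 0.3966 -0.328   0.1576] yaw 179.97 rp [ 3.141e+00 -1.000e-03] turn share 0.0997 shift now-axes [ 0.037  3.301 -0.007] after-turn axes [ 0.721  3.221 -0.007]
```

View pics/d.png

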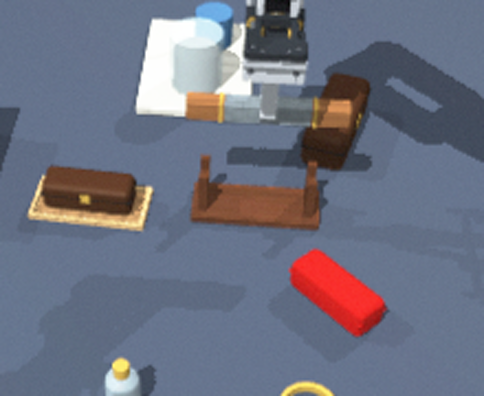

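The bar is held level at crop (270,108), clear of the stand. I'll carry it across along y.

Request:
carry_out --motion "0 0.1 0 0 0 0 0; 0 0.165 0 0 0 0 0; 0 0.165 0 0 0 0 0; 0 0.165 0 0 0 0 0; 0 0.165 0 0 0 0 0; 0 0.165 0 0 0 0 0; 0 0.165 0 0 0 0 0; 0 0.165 0 0 0 0 0; 0 0.165 0 0 0 0 0; 0 0.165 0 0 0 0 0; 0 0.165 0 0 0 0 0; 0 0.165 0 0 0 0 0"

```text
time: 24.55
tool_pos: [0.3956, 0.0566, 0.1575]
ee_rot: [3.141, -0.002, -3.141]
wrist_force: [0.2, 0.7, -0.2]
width: 0.024
finger_force: 30.0
```

Request:
carry_out --motion "0.005 0.165 0 0 0 0 0; 0.005 0.165 0 0 0 0 0; 0.005 0.165 0 0 0 0 0; 0.005 0.165 0 0 0 0 0; 0.005 0.165 0 0 0 0 0; 0.005 0.165 0 0 0 0 0; 0.005 0.165 0 0 0 0 0; 0 0.165 0 0 0 0 0; 0 0.07 0 0 0 0 0; 0 0 0 0 0 0.05 0; 0 0 0 0 0 0.05 0; 0 0 0 0 0 0 0"

```text
time: 26.05
tool_pos: [0.3896, 0.3321, 0.158]
ee_rot: [-3.141, -0.001, 2.933]
wrist_force: [-0.3, -0.1, -1.5]
width: 0.0237
finger_force: 30.0
```

Request:
carry_out --motion "0 0 0.2 0 0 0 0; 0 0 0.2 0 0 0 0; 0 0 0.05 0 0 0 0; 0 0 0 0 0 0 0; 0 0 0 0 0 0 0"

```text
time: 26.68
tool_pos: [0.3915, 0.3334, 0.0706]
ee_rot: [3.139, 0.003, 2.932]
wrist_force: [0.2, -0.4, -0.5]
width: 0.024
finger_force: 30.0
```

```bash
python3 p.py 389.6 332.1 12.5 168; python3 - <<'E'
from h import *
s=snap('wrist','w8.png'); a=np.radians(168)
for k in(-117,117):print(proj(s,(.3896+k/1e3*np.cos(a),.3321+k/1e3*np.sin(a),.008)))
E
```

```text
t 26.68 p [0.3915 0.3334 0.0706] yaw 167.99 rp [3.139e+00 3.000e-03] turn share -0.0001 shift now-axes [ 0.008 -0.008  0.29 ] after-turn axes [ 0.008 -0.008  0.29 ]
(np.float64(277.2287773707239), np.float64(356.03622346507666))
(np.float64(276.1538142651261), np.float64(51.44898302953197))
```

View pics/w8.png

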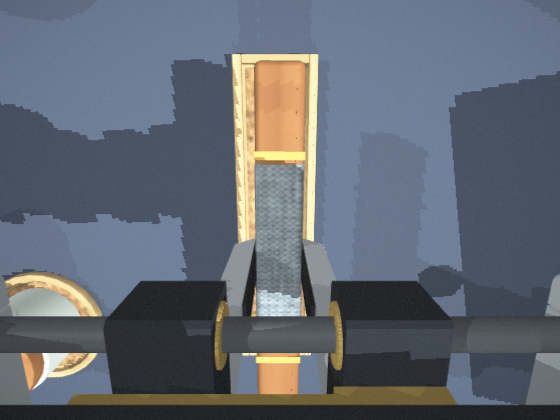

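The bar (280) is square over the long tray (centre column about 275.5). I'll nudge it 2 mm, lower it and release.

Request:
carry_out --motion "0 -0.011 0.1 0 0 0 0; 0 0 0.08 0 0 0 0; 0 0 0.05 0 0 0 0; 0 0 0.03 0 0 0 0; 0 0 0.015 0 0 0 0; 0 0 0.01 0 0 0 0; 0 0 0 0 0 0 0; 0 0 0 0 0 0 0"

```text
time: 27.72
tool_pos: [0.3902, 0.3308, 0.0121]
ee_rot: [3.141, 0.001, 2.932]
wrist_force: [-1.3, -0.9, 2.1]
width: 0.0237
finger_force: 30.0
```

Contact at the expected height. I'll release and retreat.

Request:
carry_out --motion "0 0 0 0 0 0 0.35; 0 0 0 0 0 0 0.5; 0 0 0 0 0 0 0.5; 0 0 0 0 0 0 0.5; 0 0 -0.1 0 0 0 0.5; 0 0 -0.25 0 0 0 0.5; 0 0 -0.3 0 0 0 0.5; 0.3 0 -0.2 0 0 0 0.5; 0.3 0 0 0 0 0 0.5; 0.15 0 0 0 0 0 0.5; 0 0 0 0 0 0 0.5; 0 0 0 0 0 0 0.5"

```text
time: 29.22
tool_pos: [0.2516, 0.36, 0.1761]
ee_rot: [3.142, 0.001, 2.932]
wrist_force: [-0.3, 0.3, 0.0]
width: 0.047
finger_force: 0.0
```

```bash
python3 - <<'E'
from m import *
s=snap('scene','scene3.png'); im=cv2.imread('pics/scene3.png'); cv2.imwrite('pics/e.png',cv2.resize(im[120:320,140:440],None,fx=2.6,fy=2.6,interpolation=2))
print('cap',ray(s,308,213,.065))
T['LJ']=(.053,(335,178),(277,270),'o');T['SJ']=(.053,(349,233),(185,255),'o')
E
```

```text
cap [0.53494491 0.00799369 0.065     ]
```

View pics/e.png

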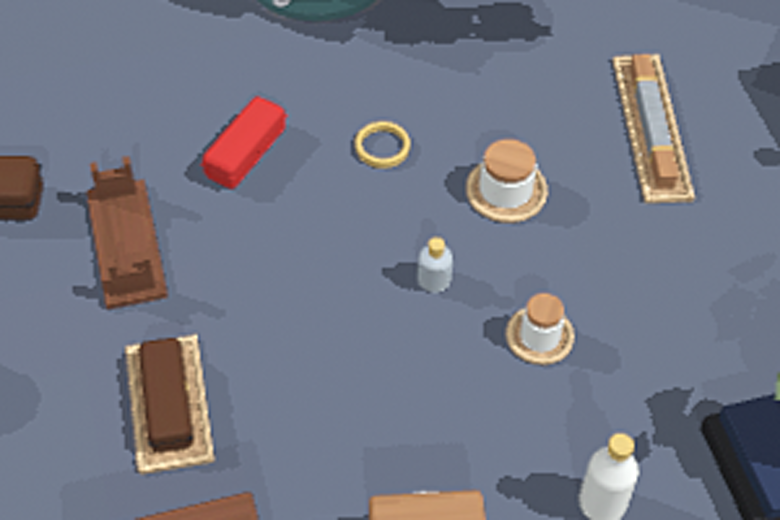

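The picture shows all four in their holders: large jar (508,180), small jar (543,325), case (166,395) and bar (655,120). The bottle at (435,265) is unmoved and the arm is clear, so I'm handing in.

```bash
python3 -c "
from bench import robot
print(robot.close_job())"
```

```text
the job is handed in; nothing more can be done
None
```

I handed the job in at about 29 s of the 122 s allowed: both jars, the glasses case and the bracelet bar look seated in their holders in the last picture, with the perfume bottle where it started; the hand-in returned no verdict.

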